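Seat a roof bar and prove its clamp screw

TASK

On the counter is a roof-bar foot: push the sticking-out aluminium bar fully home against the foot's stop. Then swing the lever on top clockwise, through its free play, until the clamp screw takes it up solid, and lean on the lever's knob at right angles to the lever with about 15 newtons for two seconds to prove that the screw holds: the screw itself must not turn (it gives way at about 22 newtons). Leave the lever there, let go, and leave the other things on the counter alone.

Things in the scene. Friction and masses are not known exactly. Their poses are not given: they have to be found in the camera images.
- foot: roof-bar foot fixed to the counter on a dark steel plate (150 mm in x, -120 to +70 mm in y, 12 thick). Origin: on the counter under the screw's axis; z up. A black block 78 (x) by 90 (y) stands on it, top at z = 85 mm; the bar runs through it along the foot's y axis. A steel stop plate, 60 wide, top at z = 62 mm, has its face at y = -95 mm
- bar_end (a point): centre of the outer (+y) end face of the aluminium roof bar, 46 mm above the counter. The bar (40 wide, 21 high, 200 long, thin black strip on top) only slides along the foot's y. This face starts 130 to 150 mm from the foot's origin along +y and is at +105 mm when the bar's other end meets the stop plate. Sliding takes about 4 N; it stays where it is left
- screw: clamp screw: steel flange disc, 64 mm across, 6 thick, on top of the block, its axis upright through the foot's origin; origin: centre of its underside, 85.5 mm above the counter. Already tight; it gives way (turns clockwise) only beyond 2.2 N m. Its x axis points along the dark notch on the disc; the lever takes up anywhere within 0.2 rad either side of the notch: feel for it
- screw_mark (a point): outer end of the notch on the screw's disc, 30 mm from its axis; it must stay where it is
- stem_mark (a point): point on the short elastic steel stem between screw and lever, 16 mm from the axis, above the notch. Once the lever is solid, the stem twists clockwise by 1 rad per 60 N m (1 N m moves this point 0.27 mm along the screw's -y): too little to see, judge by force. The taken-up knob gives about 0.17 mm per newton
- knob (a point): middle of the upright steel post (18 mm across, 112 to 158 mm above the counter; this point at 136) at the end of the black lever arm (16 wide, its top at 112 mm), 100 mm from the screw's axis. The lever turns level about that axis, takes about 1 N at the knob and stays where it is left. It starts 0.5 to 1 rad anticlockwise (from above) of its take-up, pointing roughly to the robot
- carton: bystander: white carton 120 x 80 x 50 mm; origin under its centre; must not be moved
- spray: bystander: spray can 60 mm across, 180 tall; origin under its centre; must not be moved
- spanner: bystander: steel spanner about 170 mm long lying flat, along its x; must not be moved
- endcap: bystander: black rubber end cap about 46 x 45 x 27 mm; must not be moved

How it is judged:
By the outcome, as a careful person would: the job done as asked, in the order asked, and still so for the second after the job is handed in, with the robot touching nothing.
It also fails if it takes over 66 s, if anything falls off the work surface, if the arm or the gripper's body presses on something with over 40 N, if the wrist force passes 120 N, or if a joint passes its speed limit or range.

ROBOT

A 6-joint arm with a two-finger parallel gripper is mounted at the origin on the work surface. World frame = base frame: x ahead of the robot, y to its left, z up, the work surface at z = 0. Lengths are in m, angles in rad, forces in N, time in s.
With the tool pointing down it reaches from about 0.3 to 0.775 m from the base axis. Payload 14.6 kg.
Tool frame: the origin (TCP) lies at the very end of the fingers, on their centre line; the grasp point (between the pads) lies r.grasp_offset behind it (r.grasp_offset is the distance from the TCP to the grasp point, in m); x points along the fingers, z is the direction in which the jaws open and shut, and the axes are right-handed (so a half turn about x gives the same grasp; the last joint's range is limited). The gripper opens to 94 mm and grips with 3 to 60 N. Pads are 16 mm wide; open, the fingers measure 119 mm over their backs; the gripper's body (75 mm by 177 mm) begins 78 mm behind the grasp point.
Start: joints at [-1.359, 0.3, 1.521, -0, 1.321, -0.067], TCP at [0.151, -0.529, 0.205] pointing down, gripper open.
Joint ranges: [-3.03, 3.03], [-0.79, 2.21], [0.23, 2.52], [-1.04, 4.18], [0, 3.07], [-2.55, 2.55]. Speed limits (rad/s): [2.22, 2.22, 2.57, 3.14, 3.14, 3.14].

INTERFACE

Orientations are given as a unit quaternion [w, x, y, z].
In Python, from cell import r gives the robot as it stands.
- The arm moves only by the tool arm_command, never from a script. Its argument "deltas" is a list of rows, each a list of 3 entries, a list of its own where there are three numbers: the shift along the world's x, y, z in m, then the turn about the world's z in degrees, then the gripper command: -1 is fully open, 1 is shut, values between are in proportion. A call has 1 to 5 rows; each row shifts and turns the commanded pose from where the row before left it; what a row does not reach is not made up. A row lasts 1/12 s, in which the tool goes at most 41.7 mm and 7.16 degrees, less where a joint would pass 70% of its speed; a pose out of reach is approached as far as the arm can. A call is refused whole if a number of a shift passes 0.0417 or a number of a turn 7.16, either way. A call with a gripper value outside its range is refused whole. The fingers move at their own pace and stop on an object; "squeeze" is the grip in N (left out, the last holds). Time passes only in rows, so rows that do not move let the fingers close. It gives the time, the measured TCP pose, the force and the opening at its end, in the units of the state.
- r.read_state(): the state, without advancing time (a new reading comes with each control period).
- r.read_camera(name): name is "side" or "top"; returns a dict with "frame" (384x512x3 uint8, blue, green, red), "depth" (384x512 float32, m along the optical axis (not along the pixel's ray), 0 where there is no reading), "fx", "fy", "cx", "cy" (pixels), "extrinsics" (4x4, takes a point from camera to world coordinates). Camera axes: x right, y down, z forward; pixel columns grow to the right and rows downward; lengths in m; the calibration is good to about 2 mm. A picture is of the moment at which its call begins.
- r.job_done(): hands the job in, once; it reports no verdict.
The state is a dict: "time_s": time; "joint_positions": joint angles; "dq": joint speeds; "joint_torque": joint torques, N m; "ee_pos": TCP position; "eef_rot": TCP orientation; "contact_force": force on the tool from outside, world axes, zero at the start; "ft_torque": the same for the moment, N m; "width": finger opening in m.
Only numpy, scipy, OpenCV 4.12 (cv2) and the standard library are available. Lean on these libraries where they do the work, as an engineer would, in place of code of your own. Each camera call takes 0.05 s, during which the arm holds its last target.

## Working session

There is one attempt and no reset: what is moved stays moved. The work goes in short steps, Python scripts to look and compute and a tool call to move; the robot and the scene stay as the last step left them, time stands still between calls to the robot, and variables do not carry over. Pictures are saved under pics/ and viewed, and the job is handed in when it is done.

Besides the shell and the picture viewer there is one more tool, called after "Call:" as name([rows], argument=value, ...), one row to a line, values as JSON. arm_command: Moves the arm, as the interface text tells. Its arguments: {"type":"object","properties":{"deltas":{"type":"array","items":{"type":"array"}},"squeeze":{"type":"number"}},"required":["deltas"]}

```bash
ls; mkdir -p pics; python3 - <<'E'
from cell import r
import cv2
s=r.read_state()
print({k:(v if not hasattr(v,'tolist') else v.tolist()) for k,v in s.items()}, r.grasp_offset)
import pickle
for n in("side","top"):
    c=r.read_camera(n); pickle.dump(c,open(n+'0.pkl','wb'))
    cv2.imwrite(f'pics/{n}0.png',c['frame']); print(n,c['fx'],c['fy'],c['cx'],c['cy'],c['extrinsics'])
E
```

```text
pics
{'time_s': 0.0, 'joint_positions': [-1.3585846135772102, 0.3004919133938129, 1.5215862736823913, 1.6271729046827652e-05, 1.3206895331101183, -0.06661235026617891], 'dq': [0.0010433150540141798, -0.0017240080087197066, -0.00047533699626667715, 0.001835369663482128, 0.0007663127452918716, -0.0005319186150411449], 'joint_torque': [-0.001362973198411055, -53.1805944442749, -35.273555517196655, 0.07077656686306, 0.02441842923872173, -9.08290871848294e-05], 'ee_pos': [0.15131325601659948, -0.5285030976850204, 0.20487271557120149], 'eef_rot': [0.5643177048107997, 0.42594540286918287, 0.5649391289263478, -0.425393726351976], 'contact_force': [-0.3755163212250346, -0.20337245591494638, 0.008621076115963298], 'ft_torque': [0.039616856632761654, -0.061607158473825425, 0.0155463861863189], 'width': 0.09406488031907573} 0.0188
side 376.9168381546771 376.9168381546771 253.27025278295866 194.97549704809109 [[ 0.98316779 -0.12902907  0.12935452  0.42343272]
 [-0.18246716 -0.65731582  0.73119193 -0.64507148]
 [-0.00931824 -0.74248731 -0.66979532  0.71819346]
 [ 0.          0.          0.          1.        ]]
top 366.55233007098866 366.55233007098866 256.2953774062511 194.57079549132297 [[ 0.01920193 -0.99790721  0.06174538  0.45181235]
 [-0.99952811 -0.01767883  0.02511991  0.00299543]
 [-0.02397575 -0.06219859 -0.99777578  1.02877288]
 [ 0.          0.          0.          1.        ]]
```

View pics/side0.png

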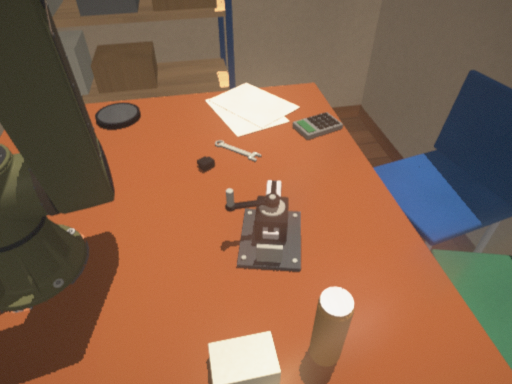

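View pics/top0.png

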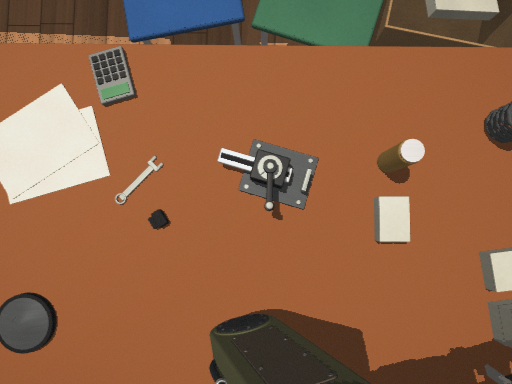

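```bash
python3 - <<'E'
import pickle,cv2
c=pickle.load(open('top0.pkl','rb'));f=c['frame'][130:220,205:325]
cv2.imwrite('pics/topc.png',cv2.resize(f,None,fx=6.5,fy=6.5,interpolation=cv2.INTER_CUBIC))
c=pickle.load(open('side0.pkl','rb'));f=c['frame'][175:275,215:315]
cv2.imwrite('pics/sidec.png',cv2.resize(f,None,fx=6,fy=6,interpolation=cv2.INTER_CUBIC))
E
```

```text
(no output)
```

View pics/topc.png

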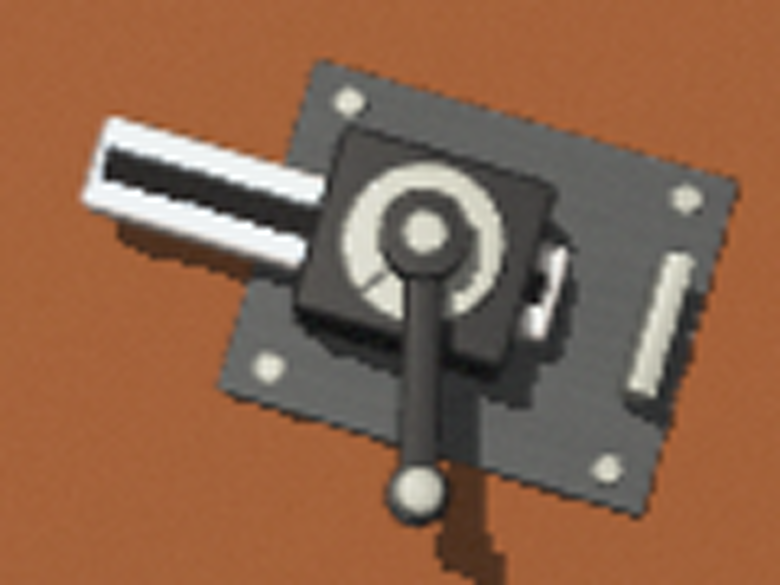

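View pics/sidec.png

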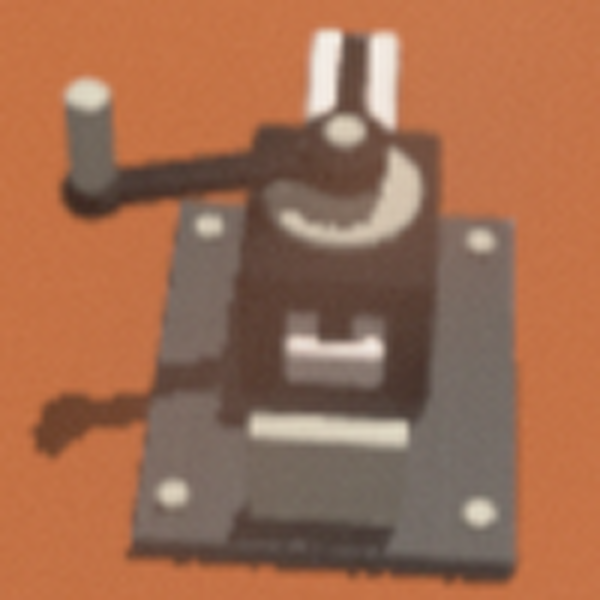

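```bash
cat > h.py <<'E'
import numpy as np
def ray(c,u,v,z):
    E=c['extrinsics'];d=E[:3,:3]@np.array([(u-c['cx'])/c['fx'],(v-c['cy'])/c['fy'],1]);o=E[:3,3]
    return o+d*(z-o[2])/d[2]
def crop(c,X,Y,z,s,ox,oy): return ray(c,(X+.5)/s-.5+ox,(Y+.5)/s-.5+oy,z)
E
python3 - <<'E'
import pickle,numpy as np
from h import *
np.set_printoptions(precision=4,suppress=True)
c=pickle.load(open('top0.pkl','rb'));T=lambda X,Y,z:crop(c,X,Y,z,6.5,205,130)
P=[T(*p,.012) for p in[(320,62),(740,182),(642,516),(218,388)]]
print('plate',P)
ex=P[0]+P[1]-P[2]-P[3]; ey=P[0]+P[3]-P[1]-P[2]
print('yaw',np.degrees(np.arctan2(ex[1],ex[0])),np.degrees(np.arctan2(-ey[0],ey[1])), np.linalg.norm(ex)/2,np.linalg.norm(ey)/2)
yaw=(np.arctan2(ex[1],ex[0])+np.arctan2(-ey[0],ey[1]))/2
Y=np.array([-np.sin(yaw),np.cos(yaw)]);X=np.array([Y[1],-Y[0]])
m=np.mean(P,0)[:2]; o1=m+Y*.025
B=[T(108,118,.0565),T(85,205,.0565)];b=np.mean(B,0)[:2]
st=[T(347,127,.085),T(556,187,.085),T(510,370,.085),T(295,310,.085)]
o2=np.mean(st,0)[:2]
disc=T(424,243,.0915)[:2]
k=T(417,490,.158)[:2]; n=T(372,287,.0915)[:2]
print('o plate',o1,'block',o2,'disc',disc)
print('bar end',b,B, 'foot y',(b-o1)@Y,'x',(b-o1)@X)
for o in(o1,o2,disc):
  print('knob',k,np.linalg.norm(k-o),np.degrees(np.arctan2(*(k-o)[::-1])),'notch',n,np.linalg.norm(n-o),np.degrees(np.arctan2(*(n-o)[::-1])))
s=pickle.load(open('side0.pkl','rb'));S=lambda X,Y,z:crop(s,X,Y,z,6,215,175)
print('side knob',S(88,95,.158),'bar top end',(S(312,32,.0565)+S(398,32,.0565))/2)
P=[S(*p,.012) for p in[(185,203),(515,220),(515,560),(133,545)]];print(np.mean(P,0)[:2]+Y*.025)
print(c['depth'][167,270],yaw)
E
```

```text
plate [array([0.6705, 0.0386, 0.012 ]), array([ 0.6211, -0.1425,  0.012 ]), array([ 0.4772, -0.1023,  0.012 ]), array([0.5286, 0.0795, 0.012 ])]
yaw -15.867481935702362 -15.542812303422954 0.14855488126844305 0.18835182543312284
o plate [ 0.5811 -0.0076] block [ 0.5804 -0.008 ] disc [ 0.5816 -0.0068]
bar end [0.6182 0.1285] [array([0.6363, 0.1242, 0.0565]), array([0.6   , 0.1328, 0.0565])] foot y 0.14104799466370402 x -0.0011860393443449168
knob [ 0.4815 -0.0051] 0.0996496392035129 178.55034845654308 notch [0.5637 0.0134] 0.027310390506272732 129.53591514857928
knob [ 0.4815 -0.0051] 0.09893381507555175 178.28848448774144 notch [0.5637 0.0134] 0.02719445883553377 127.77069658809448
knob [ 0.4815 -0.0051] 0.10009064686392068 179.0186002263224 notch [0.5637 0.0134] 0.02699388784923746 131.37621067615245
side knob [ 0.4814 -0.008   0.158 ] bar top end [0.6175 0.127  0.0565]
[ 0.5815 -0.0092]
0.91000324 -0.27410652674647196
```

```bash
python3 - <<'E'
from cell import r
from scipy.spatial.transform import Rotation as R
s=r.read_state();q=s['eef_rot'];M=R.from_quat([q[1],q[2],q[3],q[0]]).as_matrix();print(M.round(3));import numpy as np
print(np.degrees(np.arctan2(M[1,2],M[0,2])))
E
```

```text
[[-0.     0.961  0.275]
 [ 0.001  0.275 -0.961]
 [-1.     0.    -0.001]]
-74.02598872548167
```

Call:
arm_command([
  [[0.02,0.03,0.02],0,1],
  [[0.02,0.035,0.01],0,1],
  [[0.02,0.035,0],0,1],
  [[0.02,0.035,0],0,1],
  [[0.02,0.035,0],0,1],
], squeeze=20)

```text
time_s: 0.52
ee_pos: [0.2517, -0.3569, 0.2353]
eef_rot: [0.564, 0.426, 0.565, -0.426]
contact_force: [0.0, -0.8, 0.6]
width: 0.0638
```

Call:
arm_command([
  [[0.0235,0.032,0],3.6,1],
  [[0.0235,0.032,0],3.6,1],
  [[0.0235,0.032,0],3.6,1],
  [[0.0235,0.032,0],3.6,1],
  [[0.0235,0.032,0],3.6,1],
])

```text
time_s: 0.93
ee_pos: [0.3695, -0.1969, 0.2355]
eef_rot: [0.625, 0.331, 0.625, -0.331]
contact_force: [0.8, -1.0, -0.1]
width: 0.0308
```

Call:
arm_command([
  [[0.0235,0.032,0],3.6,1],
  [[0.0235,0.032,0],3.6,1],
  [[0.0235,0.032,0],3.6,1],
  [[0.0235,0.032,0],3.6,1],
  [[0.0235,0.032,0],3.6,1],
])

```text
time_s: 1.35
ee_pos: [0.487, -0.0367, 0.2353]
eef_rot: [0.669, 0.229, 0.669, -0.229]
contact_force: [1.1, -1.3, 0.1]
width: 0.0008
```

Call:
arm_command([
  [[0.0235,0.032,0],3.6,1],
  [[0.0235,0.032,0],3.6,1],
  [[0.0235,0.032,0],3.6,1],
  [[0.0235,0.032,0],3.6,1],
  [[0.0235,0.032,0],3.6,1],
])

```text
time_s: 1.77
ee_pos: [0.6045, 0.1232, 0.235]
eef_rot: [0.696, 0.122, 0.697, -0.122]
contact_force: [0.3, -1.0, 0.4]
width: 0.0003
```

Call:
arm_command([
  [[0.0235,0.032,0],3.6,1],
  [[0,0,0],0.6,1],
  [[0,0,0],0,1],
])

```text
time_s: 2.02
ee_pos: [0.6274, 0.1546, 0.2336]
eef_rot: [0.7, 0.096, 0.701, -0.097]
contact_force: [-0.2, -0.4, -0.1]
width: 0.0007
```

```bash
cat > st.py <<'E'
from cell import r
from scipy.spatial.transform import Rotation as R
import numpy as np
s=r.read_state();q=s['eef_rot'];M=R.from_quat([q[1],q[2],q[3],q[0]]).as_matrix()
O=np.array([.581,-.0078]);Y=np.array([.2723,.9622]);X=np.array([Y[1],-Y[0]])
p=np.array(s['ee_pos']);f=np.array(s['contact_force']);np.set_printoptions(precision=4,suppress=True)
print(s['time_s'],'p',p,'jaw',np.degrees(np.arctan2(M[1,2],M[0,2])),'foot xy',(p[:2]-O)@X,(p[:2]-O)@Y,'f',f,'fY',f[:2]@Y,s['width'],np.round(s['joint_positions'],2))
E
python3 st.py
```

```text
2.0167 p [0.6274 0.1546 0.2336] jaw -15.678933412496875 foot xy 0.00045024251160895204 0.1688977635695833 f [-0.2469 -0.4398 -0.106 ] fY -0.49036195724371345 0.00072458969816254 [ 0.18  0.51  1.17 -0.    1.47  0.46]
```

Call:
arm_command([
  [[0.003,0.009,-0.03],0,1],
  [[0,0,-0.04],0,1],
  [[0,0,-0.04],0,1],
  [[0,0,-0.04],0,1],
  [[0,0,-0.03],0,1],
])

```text
time_s: 2.43
ee_pos: [0.6288, 0.1607, 0.0526]
eef_rot: [0.699, 0.098, 0.701, -0.098]
contact_force: [1.0, -0.1, -0.5]
width: 0.0008
```

Call:
arm_command([
  [[0,0,-0.014],0,1],
  [[0,0,0],0,1],
  [[0,0,0],0,1],
])

```text
time_s: 2.68
ee_pos: [0.6308, 0.1617, 0.0428]
eef_rot: [0.701, 0.098, 0.7, -0.098]
contact_force: [0.5, 0.5, 1.1]
width: 0.0008
```

```bash
python3 st.py; python3 - <<'E'
from cell import r
import cv2
c=r.read_camera('side');f=c['frame'][125:275,195:345]
cv2.imwrite('pics/s1.png',cv2.resize(f,None,fx=4,fy=4))
E
```

```text
2.6833 p [0.6308 0.1617 0.0428] jaw -15.886380228342837 foot xy 0.0017161144432559713 0.1766746338533451 f [0.5334 0.4531 1.112 ] fY 0.5811706363329949 0.0007551794558245644 [ 0.19  0.68  1.35 -0.    1.11  0.47]
```

View pics/s1.png

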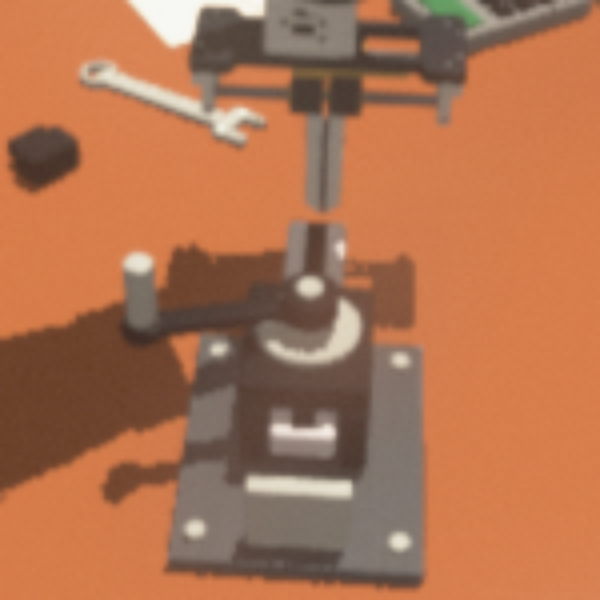

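Call:
arm_command([
  [[-0.0027,-0.0096,-0.002],0,1],
  [[-0.0027,-0.0096,-0.002],0,1],
  [[-0.0014,-0.0048,0],0,1],
  [[-0.0014,-0.0048,0],0,1],
  [[0,0,0],0,1],
])

```text
time_s: 3.15
ee_pos: [0.6223, 0.1325, 0.0382]
eef_rot: [0.701, 0.098, 0.7, -0.098]
contact_force: [-0.1, 0.1, 0.3]
width: 0.0005
```

```bash
python3 st.py
```

```text
3.15 p [0.6223 0.1325 0.0382] jaw -15.875879848007738 foot xy 0.001543403526736116 0.14623576120546639 f [-0.0809  0.1422  0.3097] fY 0.11475745749775158 0.00045596685798462007 [0.15 0.66 1.4  0.   1.08 0.43]
```

Call:
arm_command([
  [[-0.0014,-0.0048,0],0,1],
  [[-0.0014,-0.0048,0],0,1],
  [[0,0,0],0,1],
])

```text
time_s: 3.4
ee_pos: [0.6195, 0.1234, 0.0378]
eef_rot: [0.701, 0.097, 0.7, -0.097]
contact_force: [-0.3, -0.0, -0.5]
width: 0.0004
```

```bash
python3 st.py
```

```text
3.4 p [0.6195 0.1234 0.0378] jaw -15.838956532238175 foot xy 0.0013056709019983604 0.13670465091367265 f [-0.2813 -0.0269 -0.4569] fY -0.10245557451221701 0.0003601755653579356 [0.14 0.65 1.42 0.   1.07 0.42]
```

```bash
python3 - <<'E'
from cell import r
import cv2
c=r.read_camera('side');f=c['frame'][125:275,195:345]
cv2.imwrite('pics/s2.png',cv2.resize(f,None,fx=4,fy=4))
E
```

```text
(no output)
```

View pics/s2.png

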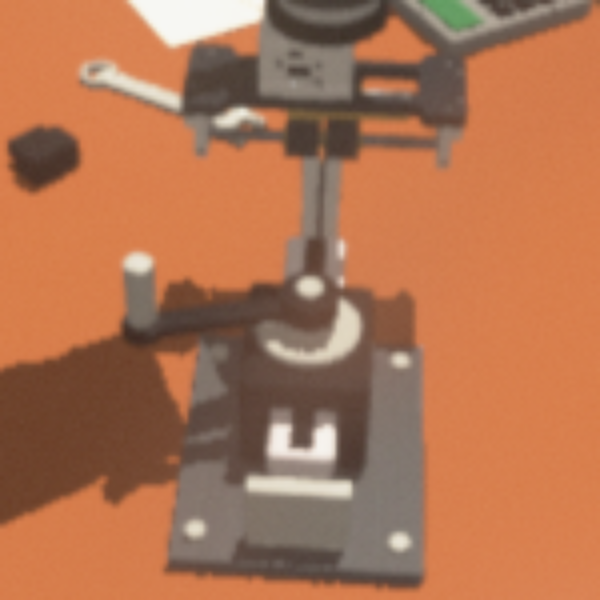

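The bar has moved: its inner end is now nearer the stop plate (crop about 300,440). The force reads zero because the arm was standing still.

Call:
arm_command([
  [[-0.0014,-0.0048,0],0,1],
  [[-0.0014,-0.0048,0],0,1],
  [[-0.0014,-0.0048,0],0,1],
])

```text
time_s: 3.7
ee_pos: [0.6153, 0.1096, 0.0375]
eef_rot: [0.701, 0.097, 0.7, -0.097]
contact_force: [3.6, 4.9, 0.4]
width: 0.0001
```

Call:
arm_command([
  [[-0.0005,-0.0019,0],0,1],
  [[-0.0005,-0.0019,0],0,1],
])

```text
time_s: 3.87
ee_pos: [0.6142, 0.1056, 0.0375]
eef_rot: [0.7, 0.097, 0.7, -0.097]
contact_force: [3.1, 4.2, 1.2]
width: 0.0007
```

Call:
arm_command([
  [[-0.0005,-0.0019,0],0,1],
])

```text
time_s: 3.95
ee_pos: [0.6137, 0.1038, 0.0375]
eef_rot: [0.7, 0.097, 0.7, -0.097]
contact_force: [1.4, 2.8, 2.1]
width: 0.0007
```

```bash
python3 st.py
```

```text
3.95 p [0.6137 0.1038 0.0375] jaw -15.81765522272423 foot xy 0.0010677613173793571 0.11629953207144672 f [1.4143 2.8482 2.06  ] fY 3.125688103001522 0.0007273031792015547 [0.11 0.63 1.45 0.   1.06 0.38]
```

Call:
arm_command([
  [[-0.0003,-0.001,0],0,1],
  [[-0.0003,-0.001,0],0,1],
])

```text
time_s: 4.12
ee_pos: [0.6137, 0.1036, 0.0376]
eef_rot: [0.701, 0.098, 0.7, -0.096]
contact_force: [7.6, 21.1, -2.5]
width: 0.0007
```

Call:
arm_command([
  [[-0.0003,-0.001,0],0,1],
])

```text
time_s: 4.2
ee_pos: [0.6136, 0.1035, 0.0377]
eef_rot: [0.701, 0.099, 0.7, -0.096]
contact_force: [11.7, 28.0, -5.6]
width: 0.0004
```

Call:
arm_command([
  [[-0.0003,-0.001,0],0,1],
])

```text
time_s: 4.28
ee_pos: [0.6136, 0.1035, 0.0377]
eef_rot: [0.702, 0.099, 0.699, -0.095]
contact_force: [14.1, 34.3, -8.0]
width: 0.0004
```

```bash
python3 st.py
```

```text
4.2833 p [0.6136 0.1035 0.0377] jaw -15.785236674086804 foot xy 0.0010687363409717953 0.11595939339098331 f [14.1474 34.3251 -8.0299] fY 36.87993155904908 0.0003696358645606285 [0.11 0.63 1.45 0.01 1.05 0.38]
```

Call:
arm_command([
  [[0.0041,0.0144,0],0,1],
  [[0.0041,0.0144,0],0,1],
  [[0,0,0.04],0,1],
  [[0,0,0.04],0,1],
  [[0,0,0.04],0,1],
])

```text
time_s: 4.7
ee_pos: [0.62, 0.1288, 0.1583]
eef_rot: [0.7, 0.097, 0.701, -0.098]
contact_force: [0.1, 0.3, 1.3]
width: 0.0005
```

Call:
arm_command([
  [[0,0,0.04],0,1],
  [[0,0,0.037],0,1],
  [[0,0,0],0,1],
])

```text
time_s: 4.95
ee_pos: [0.6224, 0.129, 0.2427]
eef_rot: [0.704, 0.098, 0.697, -0.097]
contact_force: [0.8, 0.3, 0.3]
width: 0.0003
```

```bash
python3 st.py;  python3 - <<'E'
from cell import r
import cv2,pickle
c=r.read_camera('side');pickle.dump(c,open('side3.pkl','wb'));f=c['frame'][175:275,215:315]
cv2.imwrite('pics/s3.png',cv2.resize(f,None,fx=6,fy=6,interpolation=cv2.INTER_CUBIC))
E
```

```text
4.95 p [0.6224 0.129  0.2427] jaw -15.825255837514236 foot xy 0.0026193025146766967 0.14290225575524051 f [0.8339 0.3168 0.3202] fY 0.5318771713470906 0.00028623837679655074 [ 0.15  0.47  1.21 -0.    1.46  0.42]
```

View pics/s3.png

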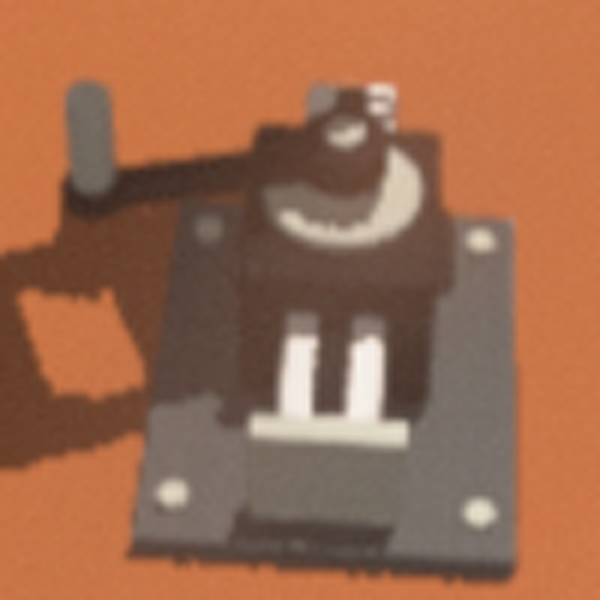

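The bar's inner end now meets the stop plate (crop about 330,415) with no gap. Next is the lever.

Call:
arm_command([
  [[-0.0236,-0.028,0],2.8,1],
  [[-0.0236,-0.028,0],2.8,1],
  [[-0.0236,-0.028,0],2.8,1],
  [[-0.0236,-0.028,0],2.8,1],
  [[-0.0236,-0.028,0],2.8,1],
])

```text
time_s: 5.42
ee_pos: [0.5007, -0.0124, 0.2328]
eef_rot: [0.706, 0.01, 0.708, -0.01]
contact_force: [1.6, -1.2, 0.5]
width: 0.0002
```

Call:
arm_command([
  [[-0.0236,-0.028,0],0.3,1],
  [[0,0,0],0,1],
  [[0,0,0],0,1],
])

```text
time_s: 5.67
ee_pos: [0.4782, -0.0403, 0.2337]
eef_rot: [0.707, 0.01, 0.708, -0.01]
contact_force: [0.1, 0.9, -0.0]
width: 0.0004
```

```bash
python3 st.py
```

```text
5.6667 p [ 0.4782 -0.0403  0.2337] jaw -1.667602068320407 foot xy -0.09002980661313073 -0.05922953964762132 f [ 0.1492  0.8736 -0.0448] fY 0.8812222806807293 0.00043393321896356886 [-0.16  0.12  1.67 -0.    1.35 -0.13]
```

Call:
arm_command([
  [[0.002,0,-0.04],0,1],
  [[0,0,-0.04],0,1],
  [[0,0,-0.03],0,1],
  [[0,0,0],0,1],
  [[0,0,0],0,1],
])

```text
time_s: 6.08
ee_pos: [0.4809, -0.0387, 0.1237]
eef_rot: [0.706, 0.009, 0.708, -0.009]
contact_force: [-0.4, -0.8, 0.3]
width: 0.0003
```

```bash
python3 st.py;  python3 - <<'E'
from cell import r
import cv2,pickle
c=r.read_camera('side');f=c['frame'][155:255,195:315]
cv2.imwrite('pics/s4.png',cv2.resize(f,None,fx=6,fy=6,interpolation=cv2.INTER_CUBIC))
E
```

```text
6.0833 p [ 0.4809 -0.0387  0.1237] jaw -1.4798529977504131 foot xy -0.08790320715396645 -0.05694764688737384 f [-0.3615 -0.8076  0.2995] fY -0.8755212747970287 0.0002587374485462588 [-0.16  0.24  1.8  -0.    1.11 -0.13]
```

View pics/s4.png

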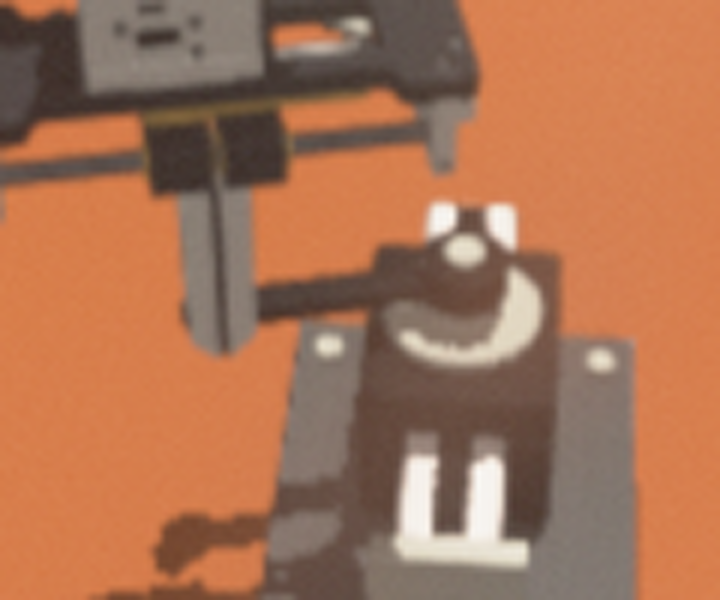

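```bash
cat > arc.py <<'E'
import numpy as np
O=np.array([.581,-.0078])
def tool(t,d=.018):
    t=np.radians(t);return O+.1*np.array([np.cos(t),np.sin(t)])+d*np.array([-np.sin(t),np.cos(t)])
if __name__=="__main__":
    p=tool(178.5);print(p)
    a=178.5
    while a>146:
        b=a-4;q=tool(b);print(b,(q-p).round(4),q.round(4));a=b;p=q
    while a>118:
        b=a-1;q=tool(b);print(b,(q-p).round(5));a=b;p=q
E
python3 arc.py
```

```text
[ 0.48056308 -0.02317614]
174.5 [-0.0008  0.007 ] [ 0.4797 -0.0161]
170.5 [-0.0003  0.0071] [ 0.4794 -0.009 ]
166.5 [0.0002 0.0071] [ 0.4796 -0.002 ]
162.5 [0.0007 0.0071] [0.4802 0.0051]
158.5 [0.0011 0.007 ] [0.4814 0.0121]
154.5 [0.0016 0.0069] [0.483 0.019]
150.5 [0.0021 0.0068] [0.4851 0.0258]
146.5 [0.0026 0.0066] [0.4877 0.0324]
142.5 [0.003  0.0064] [0.4907 0.0388]
141.5 [0.00083 0.00157]
140.5 [0.00085 0.00155]
139.5 [0.00088 0.00154]
138.5 [0.00091 0.00152]
137.5 [0.00093 0.00151]
136.5 [0.00096 0.00149]
135.5 [0.00099 0.00147]
134.5 [0.00101 0.00146]
133.5 [0.00104 0.00144]
132.5 [0.00106 0.00142]
131.5 [0.00109 0.0014 ]
130.5 [0.00111 0.00138]
129.5 [0.00114 0.00136]
128.5 [0.00116 0.00134]
127.5 [0.00118 0.00132]
126.5 [0.0012 0.0013]
125.5 [0.00123 0.00128]
124.5 [0.00125 0.00126]
123.5 [0.00127 0.00124]
122.5 [0.00129 0.00121]
121.5 [0.00131 0.00119]
120.5 [0.00133 0.00117]
119.5 [0.00135 0.00114]
118.5 [0.00137 0.00112]
117.5 [0.00139 0.0011 ]
```

First to near contact (y about −0.023), then along the arc.

Call:
arm_command([
  [[0,0.006,0],0,1],
  [[0,0.006,0],0,1],
  [[0,0.0035,0],0,1],
  [[-0.0008,0.007,0],-4,1],
  [[-0.0003,0.0071,0],-4,1],
])

```text
time_s: 6.55
ee_pos: [0.4802, -0.0093, 0.1254]
eef_rot: [0.705, 0.06, 0.704, -0.06]
contact_force: [-1.2, -0.4, 1.2]
width: 0.0003
```

Call:
arm_command([
  [[0.0002,0.0071,0],-4,1],
  [[0.0007,0.0071,0],-4,1],
  [[0.0011,0.007,0],-4,1],
])

```text
time_s: 6.8
ee_pos: [0.4821, 0.012, 0.1253]
eef_rot: [0.695, 0.133, 0.694, -0.133]
contact_force: [-1.4, -0.9, 1.1]
width: 0.0004
```

```bash
python3 st.py;  python3 - <<'E'
from cell import r
import cv2,pickle
c=r.read_camera('side');f=c['frame'][155:255,195:315]
cv2.imwrite('pics/s5.png',cv2.resize(f,None,fx=6,fy=6,interpolation=cv2.INTER_CUBIC))
c=r.read_camera('top');f=c['frame'][130:220,205:325]
cv2.imwrite('pics/t5.png',cv2.resize(f,None,fx=6,fy=6,interpolation=cv2.INTER_CUBIC))
E
```

```text
6.8 p [0.4821 0.012  0.1253] jaw -21.705552565947414 foot xy -0.10055335719518341 -0.007842246923311987 f [-1.4006 -0.9323  1.0564] fY -1.2784745307549228 0.0003583386758284869 [-0.05  0.24  1.8  -0.    1.1   0.33]
```

View pics/s5.png

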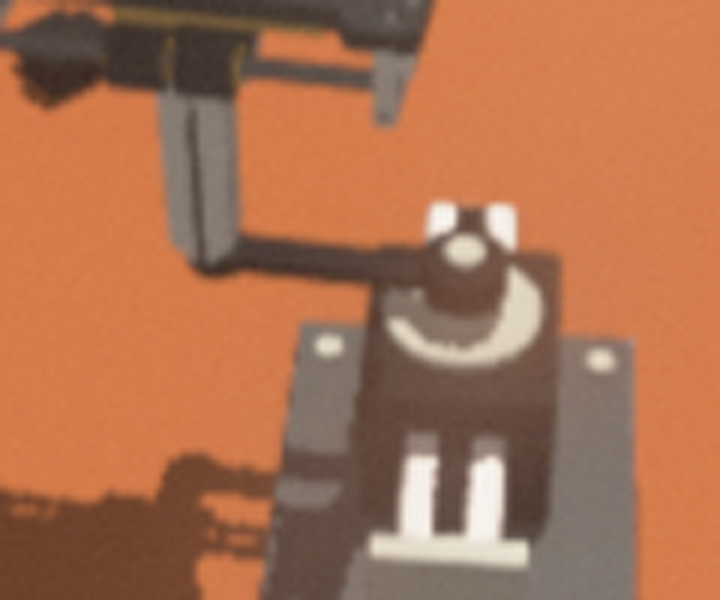

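View pics/t5.png

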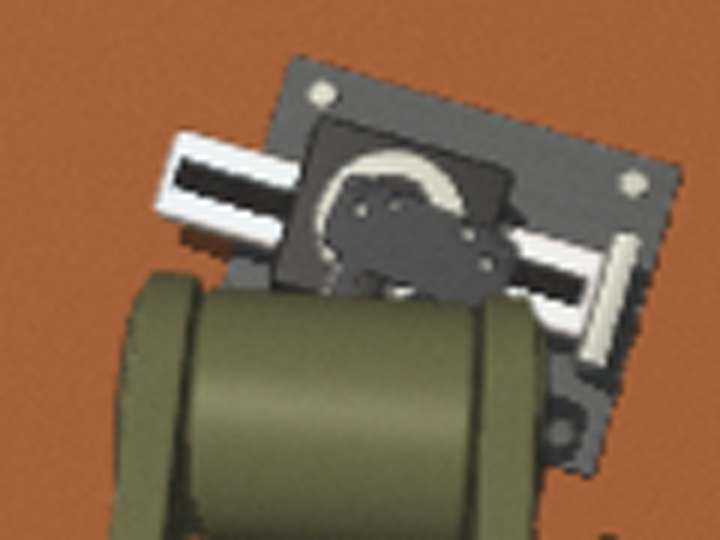

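The side view shows the fingers pushing the post and the lever turning (knob at about 205,262). The top view shows the bar against the stop (590,300). I continue.

Call:
arm_command([
  [[0.0016,0.0069,0],-4,1],
  [[0.0021,0.0068,0],-4,1],
  [[0.0013,0.0033,0],-2,1],
  [[0.0013,0.0033,0],-2,1],
])

```text
time_s: 7.23
ee_pos: [0.4883, 0.0318, 0.1249]
eef_rot: [0.677, 0.204, 0.677, -0.204]
contact_force: [-1.4, -1.1, -0.2]
width: 0.0003
```

Call:
arm_command([
  [[0.0015,0.0032,0],-2,1],
])

```text
time_s: 7.32
ee_pos: [0.4898, 0.0349, 0.1249]
eef_rot: [0.674, 0.215, 0.673, -0.215]
contact_force: [-1.2, -1.1, 0.3]
width: 0.0004
```

Call:
arm_command([
  [[0.0007,0.0016,0],-1,1],
  [[0.0008,0.0016,0],-1,1],
])

```text
time_s: 7.48
ee_pos: [0.4913, 0.0381, 0.1248]
eef_rot: [0.67, 0.227, 0.67, -0.227]
contact_force: [-0.8, -0.6, 1.3]
width: 0.0005
```

Call:
arm_command([
  [[0.0008,0.0016,0],-1,1],
])

```text
time_s: 7.57
ee_pos: [0.4921, 0.0396, 0.1247]
eef_rot: [0.668, 0.233, 0.667, -0.233]
contact_force: [-2.0, -0.7, 1.1]
width: 0.0005
```

```bash
python3 st.py
```

```text
7.5667 p [0.4921 0.0396 0.1247] jaw -38.51600937308174 foot xy -0.09842450591560054 0.021437523502346425 f [-2.0377 -0.6677  1.082 ] fY -1.1973223505509099 0.0005499390161846986 [ 0.01  0.26  1.77 -0.    1.11  0.68]
```

Call:
arm_command([
  [[0.0008,0.0016,0],-1,1],
  [[0.0009,0.0015,0],-1,1],
])

```text
time_s: 7.73
ee_pos: [0.4938, 0.0428, 0.1245]
eef_rot: [0.663, 0.245, 0.663, -0.245]
contact_force: [-0.5, -1.2, 0.3]
width: 0.0005
```

Call:
arm_command([
  [[0.0009,0.0015,0],-1,1],
])

```text
time_s: 7.82
ee_pos: [0.4947, 0.0443, 0.1245]
eef_rot: [0.661, 0.251, 0.661, -0.251]
contact_force: [-1.5, -0.5, 1.3]
width: 0.0003
```

Call:
arm_command([
  [[0.0009,0.0015,0],-1,1],
])

```text
time_s: 7.9
ee_pos: [0.4956, 0.0459, 0.1245]
eef_rot: [0.659, 0.257, 0.659, -0.257]
contact_force: [-1.4, -0.9, 1.1]
width: 0.0004
```

```bash
python3 st.py
```

```text
7.9 p [0.4956 0.0459 0.1245] jaw -42.610802169639626 foot xy -0.09673982329340455 0.028379630545616086 f [-1.4481 -0.8843  1.1416] fY -1.2451752841773176 0.00043027236471683783 [0.02 0.27 1.76 0.   1.11 0.76]
```

Call:
arm_command([
  [[0.0009,0.0015,0],-1,1],
])

```text
time_s: 7.98
ee_pos: [0.4965, 0.0474, 0.1244]
eef_rot: [0.656, 0.263, 0.657, -0.263]
contact_force: [-1.4, -0.4, 1.1]
width: 0.0004
```

Call:
arm_command([
  [[0.001,0.0015,0],-1,1],
])

```text
time_s: 8.07
ee_pos: [0.4975, 0.0489, 0.1244]
eef_rot: [0.654, 0.268, 0.654, -0.268]
contact_force: [-1.8, -0.3, 1.3]
width: 0.0004
```

Call:
arm_command([
  [[0.001,0.0015,0],-1,1],
])

```text
time_s: 8.15
ee_pos: [0.4985, 0.0504, 0.1244]
eef_rot: [0.652, 0.274, 0.652, -0.274]
contact_force: [-1.6, 0.0, 0.9]
width: 0.0002
```

```bash
python3 st.py
```

```text
8.15 p [0.4985 0.0504 0.1244] jaw -45.62074920228718 foot xy -0.09519804389126885 0.033542540808237424 f [-1.6344  0.007   0.9197] fY -0.4383539546031193 0.00018158343527480012 [0.03 0.28 1.75 0.   1.11 0.82]
```

Call:
arm_command([
  [[0.001,0.0014,0],-1,1],
])

```text
time_s: 8.23
ee_pos: [0.4996, 0.0518, 0.1245]
eef_rot: [0.649, 0.28, 0.649, -0.28]
contact_force: [-1.0, 0.2, 0.9]
width: 0.0002
```

Call:
arm_command([
  [[0.001,0.0014,0],-1,1],
])

```text
time_s: 8.32
ee_pos: [0.5006, 0.0532, 0.1244]
eef_rot: [0.647, 0.285, 0.647, -0.285]
contact_force: [-0.7, -1.4, 1.3]
width: 0.0003
```

Call:
arm_command([
  [[0.0011,0.0014,0],-1,1],
])

```text
time_s: 8.4
ee_pos: [0.5017, 0.0546, 0.1244]
eef_rot: [0.644, 0.291, 0.644, -0.291]
contact_force: [-2.2, -0.6, 1.6]
width: 0.0002
```

Call:
arm_command([
  [[0.0011,0.0014,0],-1,1],
])

```text
time_s: 8.48
ee_pos: [0.5028, 0.056, 0.1244]
eef_rot: [0.642, 0.297, 0.642, -0.297]
contact_force: [-0.6, -1.4, 0.2]
width: 0.0008
```

```bash
python3 st.py
```

```text
8.4833 p [0.5028 0.056  0.1244] jaw -49.62541840695998 foot xy -0.09266381232029658 0.040095176344888954 f [-0.5809 -1.3574  0.2386] fY -1.4642597972668265 0.0007542466871878894 [0.04 0.29 1.74 0.   1.12 0.9 ]
```

Call:
arm_command([
  [[0.0011,0.0014,0],-1,1],
])

```text
time_s: 8.57
ee_pos: [0.5038, 0.0574, 0.1244]
eef_rot: [0.639, 0.302, 0.639, -0.302]
contact_force: [-0.8, -0.5, 0.7]
width: 0.0005
```

Call:
arm_command([
  [[0.0012,0.0013,0],-1,1],
])

```text
time_s: 8.65
ee_pos: [0.505, 0.0587, 0.1244]
eef_rot: [0.637, 0.308, 0.637, -0.308]
contact_force: [-0.9, -0.4, 0.8]
width: 0.0006
```

Call:
arm_command([
  [[0.0012,0.0013,0],-1,1],
])

```text
time_s: 8.73
ee_pos: [0.5063, 0.06, 0.1244]
eef_rot: [0.634, 0.313, 0.634, -0.313]
contact_force: [-1.1, -0.3, 0.1]
width: 0.0003
```

```bash
python3 st.py;  python3 - <<'E'
from cell import r
import cv2,pickle
c=r.read_camera('side');f=c['frame'][155:255,195:315]
cv2.imwrite('pics/s6.png',cv2.resize(f,None,fx=6,fy=6,interpolation=cv2.INTER_CUBIC))
E
```

```text
8.7333 p [0.5063 0.06   0.1244] jaw -52.62804133159432 foot xy -0.09036207146928969 0.04486572837274201 f [-1.1461 -0.3126  0.0856] fY -0.6128953669323474 0.00033665920223548205 [0.05 0.3  1.73 0.   1.12 0.96]
```

View pics/s6.png

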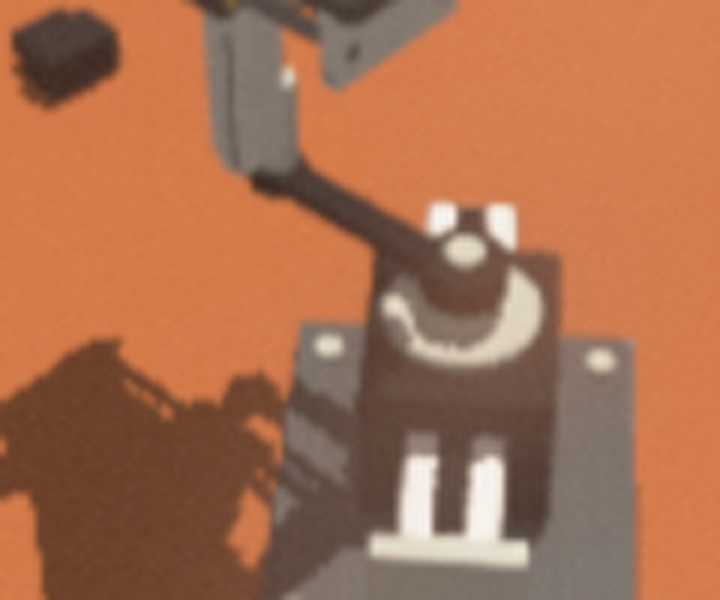

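Lever still being carried along (knob at about 270,180 in the crop); no take-up yet. I continue.

Call:
arm_command([
  [[0.0012,0.0013,0],-1,1],
])

```text
time_s: 8.87
ee_pos: [0.5072, 0.0611, 0.1243]
eef_rot: [0.631, 0.318, 0.631, -0.319]
contact_force: [-4.2, -1.2, 0.7]
width: 0.0007
```

Call:
arm_command([
  [[0.0012,0.0013,0],-1,1],
])

```text
time_s: 8.95
ee_pos: [0.5082, 0.0623, 0.1242]
eef_rot: [0.628, 0.324, 0.629, -0.325]
contact_force: [-6.0, -4.7, 1.1]
width: 0.0005
```

Call:
arm_command([
  [[0.0012,0.0013,0],-1,1],
])

```text
time_s: 9.03
ee_pos: [0.509, 0.0634, 0.1241]
eef_rot: [0.625, 0.329, 0.626, -0.331]
contact_force: [-8.5, -6.4, 1.7]
width: 0.0006
```

Call:
arm_command([
  [[0.0012,0.0012,0],-1,1],
])

```text
time_s: 9.12
ee_pos: [0.5099, 0.0644, 0.1239]
eef_rot: [0.622, 0.334, 0.623, -0.336]
contact_force: [-10.0, -6.5, 2.7]
width: 0.0004
```

```bash
python3 st.py
```

```text
9.1167 p [0.5099 0.0644 0.1239] jaw -56.62362352309581 foot xy -0.08804648729262046 0.050116519583072464 f [-10.0183  -6.4901   2.6803] fY -8.972778063415268 0.0004038902637705917 [ 0.05  0.31  1.71 -0.    1.13  1.04]
```

Call:
arm_command([
  [[0,0,0],0,1],
  [[0,0,0],0,1],
])

```text
time_s: 9.28
ee_pos: [0.5097, 0.0643, 0.1238]
eef_rot: [0.622, 0.334, 0.624, -0.336]
contact_force: [-9.8, -6.8, 1.9]
width: 0.0009
```

```bash
cat >> st.py <<'E'
a=np.arctan2(*(p[:2]-O)[::-1])-np.arctan(.18);print('lever',np.degrees(a),'tang',-(f[:2]@[np.sin(a),-np.cos(a)]),'rad',f[:2]@[np.cos(a),np.sin(a)])
E
python3 st.py
```

```text
9.2833 p [0.5097 0.0643 0.1238] jaw -56.58172883759726 foot xy -0.08819668051565688 0.04997283715518128 f [-9.8071 -6.8323  1.8632] fY -9.244492084806533 0.0008795604089581739 [ 0.05  0.31  1.71 -0.    1.13  1.04]
lever 124.45847160716258 tang 11.952107515210711 rad -0.08448146727349172
```

Call:
arm_command([
  [[0.0007,0.0005,0],0,1],
  [[0,0,0],0,1],
  [[0,0,0],0,1],
])

```text
time_s: 9.53
ee_pos: [0.5102, 0.0647, 0.1238]
eef_rot: [0.622, 0.334, 0.624, -0.336]
contact_force: [-11.3, -7.2, 2.1]
width: 0.0005
```

```bash
python3 st.py
```

```text
9.5333 p [0.5102 0.0647 0.1238] jaw -56.57402442089895 foot xy -0.08785638625835983 0.050509711624851135 f [-11.2955  -7.2143   2.0655] fY -10.01736254881337 0.0005290334211715309 [ 0.06  0.31  1.71 -0.    1.13  1.04]
lever 124.09953383814641 tang 13.397993190153324 rad 0.35873553420628157
```

Call:
arm_command([
  [[0.0007,0.0005,0],0,1],
  [[0,0,0],0,1],
  [[0,0,0],0,1],
])

```text
time_s: 9.78
ee_pos: [0.5107, 0.0651, 0.1237]
eef_rot: [0.621, 0.334, 0.624, -0.336]
contact_force: [-12.5, -6.6, 2.5]
width: 0.0003
```

```bash
python3 st.py
```

```text
9.7833 p [0.5107 0.0651 0.1237] jaw -56.57823759397067 foot xy -0.08745468407871256 0.051030767293612375 f [-12.4845  -6.6483   2.5464] fY -9.796510846984452 0.0002826074276471518 [ 0.06  0.31  1.71 -0.    1.13  1.04]
lever 123.7306262733233 tang 14.074563999474906 rad 1.4034279915175651
```

Call:
arm_command([
  [[0,0,0],0,1],
  [[0,0,0],0,1],
])

```text
time_s: 9.95
ee_pos: [0.5107, 0.0651, 0.1237]
eef_rot: [0.621, 0.334, 0.624, -0.336]
contact_force: [-12.3, -6.8, 2.5]
width: 0.0006
```

```bash
python3 st.py;  python3 - <<'E'
from cell import r
import cv2,pickle
c=r.read_camera('side');f=c['frame'][155:255,195:315]
cv2.imwrite('pics/s7.png',cv2.resize(f,None,fx=6,fy=6,interpolation=cv2.INTER_CUBIC))
E
python3 st.py
```

```text
9.95 p [0.5107 0.0651 0.1237] jaw -56.58037740484525 foot xy -0.08749389078028999 0.051012461337945667 f [-12.2614  -6.8203   2.4835] fY -9.901247822538577 0.0006405098857149283 [ 0.06  0.31  1.71 -0.    1.13  1.04]
lever 123.75074938397356 tang 13.984099991442795 rad 1.1413905480323363
10.0 p [0.5107 0.0651 0.1237] jaw -56.5736446736132 foot xy -0.08748660316531306 0.05104906618416414 f [-11.8331  -8.3185   2.9021] fY -11.226180051718915 0.0002888526201230378 [ 0.06  0.31  1.71 -0.    1.13  1.04]
lever 123.73078566503214 tang 14.460257033039646 rad -0.34726071150783683
```

View pics/s7.png

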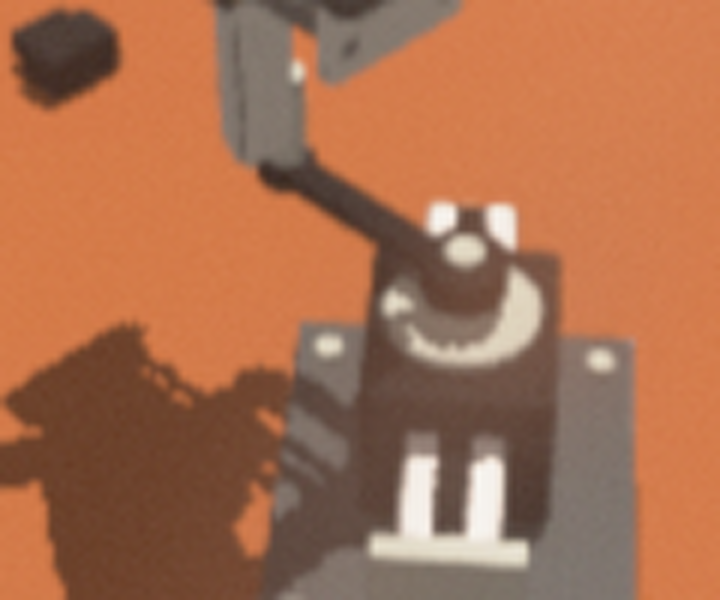

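The view shows the lever taken up with the fingers still on the post (270,165), force steady at about 14.2 N. I add a touch more, then hold for over two seconds.

Call:
arm_command([
  [[0.0004,0.0002,0],0,1],
  [[0,0,0],0,1],
  [[0,0,0],0,1],
  [[0,0,0],0,1],
  [[0,0,0],0,1],
])

```text
time_s: 10.42
ee_pos: [0.511, 0.0653, 0.1237]
eef_rot: [0.621, 0.334, 0.624, -0.337]
contact_force: [-13.2, -8.3, 2.9]
width: 0.0001
```

```bash
python3 st.py
```

```text
10.4167 p [0.511  0.0653 0.1237] jaw -56.57756603679104 foot xy -0.087280975134804 0.05131029534766282 f [-13.226   -8.326    2.9132] fY -11.612680295767467 0.00010618477245587227 [ 0.06  0.31  1.71 -0.    1.13  1.04]
lever 123.54445446993579 tang 15.62408912568928 rad 0.3691286347852454
```

Call:
arm_command([
  [[0,0,0],0,1],
  [[0,0,0],0,1],
  [[0,0,0],0,1],
  [[0,0,0],0,1],
  [[0,0,0],0,1],
])

```text
time_s: 10.83
ee_pos: [0.511, 0.0653, 0.1237]
eef_rot: [0.621, 0.334, 0.624, -0.337]
contact_force: [-13.3, -7.3, 2.9]
width: 0.0005
```

```bash
python3 st.py
```

```text
10.8333 p [0.511  0.0653 0.1237] jaw -56.576528280381105 foot xy -0.08729202418508608 0.05130040061861529 f [-13.3072  -7.2795   2.9284] fY -10.627920850715016 0.0005058675136836771 [ 0.06  0.31  1.71 -0.    1.13  1.04]
lever 123.55245009939462 tang 15.113340954250381 rad 1.2882491800226925
```

About 15.3 N. I keep holding.

Call:
arm_command([
  [[0,0,0],0,1],
  [[0,0,0],0,1],
  [[0,0,0],0,1],
  [[0,0,0],0,1],
  [[0,0,0],0,1],
])

```text
time_s: 11.25
ee_pos: [0.511, 0.0653, 0.1236]
eef_rot: [0.621, 0.334, 0.624, -0.337]
contact_force: [-12.5, -8.5, 3.5]
width: 0.0002
```

Call:
arm_command([
  [[0,0,0],0,1],
  [[0,0,0],0,1],
  [[0,0,0],0,1],
  [[0,0,0],0,1],
  [[0,0,0],0,1],
])

```text
time_s: 11.67
ee_pos: [0.511, 0.0653, 0.1237]
eef_rot: [0.621, 0.334, 0.624, -0.337]
contact_force: [-12.7, -7.7, 3.0]
width: 0.0005
```

Call:
arm_command([
  [[0,0,0],0,1],
  [[0,0,0],0,1],
  [[0,0,0],0,1],
  [[0,0,0],0,1],
  [[0,0,0],0,1],
])

```text
time_s: 12.08
ee_pos: [0.511, 0.0653, 0.1236]
eef_rot: [0.621, 0.334, 0.624, -0.337]
contact_force: [-13.7, -6.8, 2.4]
width: 0.0005
```

Call:
arm_command([
  [[0,0,0],0,1],
  [[0,0,0],0,1],
  [[0,0,0],0,1],
  [[0,0,0],0,1],
  [[0,0,0],0,1],
])

```text
time_s: 12.5
ee_pos: [0.511, 0.0653, 0.1237]
eef_rot: [0.621, 0.334, 0.624, -0.337]
contact_force: [-13.5, -6.9, 3.4]
width: 0.0002
```

```bash
python3 st.py
```

```text
12.5 p [0.511  0.0653 0.1237] jaw -56.57878495838606 foot xy -0.0872974408180632 0.05129303293246127 f [-13.5186  -6.885    3.4109] fY -10.305843833427497 0.00019769034756657203 [ 0.06  0.31  1.71 -0.    1.13  1.04]
lever 123.55759755693265 tang 15.071312156353361 rad 1.7352834954485274
```

Call:
arm_command([
  [[-0.0017,-0.0011,0],0,1],
  [[-0.0025,-0.0017,0],0,1],
  [[-0.005,-0.0033,0],0,1],
  [[-0.01,-0.0067,0],0,1],
  [[-0.012,-0.008,0],0,1],
])

```text
time_s: 12.92
ee_pos: [0.4816, 0.0454, 0.1244]
eef_rot: [0.623, 0.335, 0.623, -0.335]
contact_force: [-0.0, 0.4, -0.3]
width: 0.0008
```

Call:
arm_command([
  [[0,0,0.03],0,1],
  [[0,0,0.04],0,1],
  [[0,0,0.04],0,1],
  [[-0.02,-0.03,0.01],0,1],
  [[-0.02,-0.035,0],0,1],
])

```text
time_s: 13.33
ee_pos: [0.4424, -0.0193, 0.2476]
eef_rot: [0.625, 0.335, 0.621, -0.333]
contact_force: [0.7, -0.4, -0.1]
width: 0.0006
```

Call:
arm_command([
  [[-0.02,-0.035,0],0,1],
  [[-0.02,-0.035,0],0,1],
  [[-0.02,-0.035,0],0,1],
  [[-0.02,-0.035,0],0,1],
  [[-0.01,-0.035,0],0,1],
])

```text
time_s: 13.75
ee_pos: [0.3499, -0.196, 0.245]
eef_rot: [0.623, 0.335, 0.622, -0.335]
contact_force: [1.3, 0.1, 0.0]
width: 0.0004
```

Call:
arm_command([
  [[0,-0.02,0],0,1],
  [[0,0,0],0,1],
  [[0,0,0],0,1],
])

```text
time_s: 14.0
ee_pos: [0.3514, -0.2152, 0.2444]
eef_rot: [0.622, 0.336, 0.622, -0.336]
contact_force: [-0.2, 0.5, -0.0]
width: 0.0004
```

```bash
python3 st.py;  python3 - <<'E'
from cell import r
import cv2,pickle
for n in('side','top'):
    c=r.read_camera(n);pickle.dump(c,open(n+'9.pkl','wb'))
    cv2.imwrite(f'pics/{n}9full.png',c['frame'])
    f=c['frame'][130:220,205:325] if n=='top' else c['frame'][175:275,215:315]
    s=6.5 if n=='top' else 6
    cv2.imwrite(f'pics/{n}9.png',cv2.resize(f,None,fx=s,fy=s,interpolation=cv2.INTER_CUBIC))
E
```

```text
14.0 p [ 0.3514 -0.2152  0.2444] jaw -56.67568280958692 foot xy -0.16442193540324523 -0.2620734493545113 f [-0.2403  0.4894 -0.0281] fY 0.4055045835085926 0.00039132134866068027 [-0.64 -0.05  1.82  0.    1.37  0.35]
lever -148.10904124686382 tang -0.5425120184260684 rad -0.0545450824994555
```

View pics/top9.png

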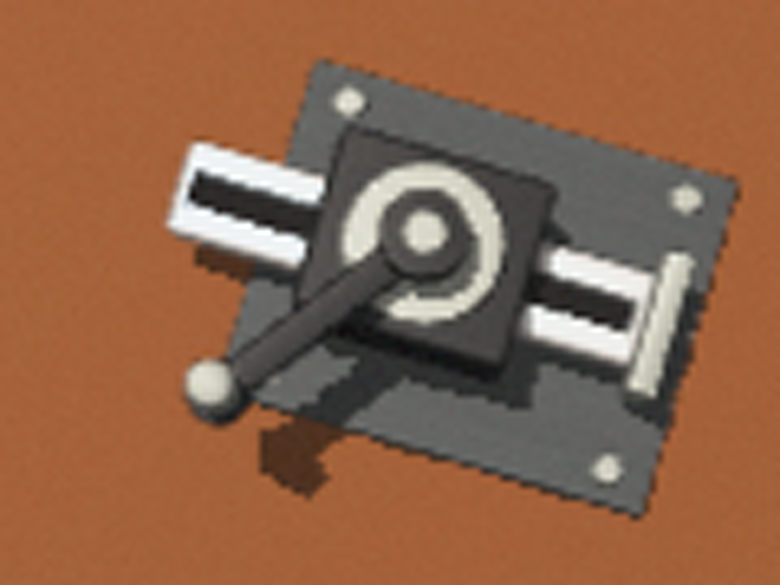

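View pics/side9.png

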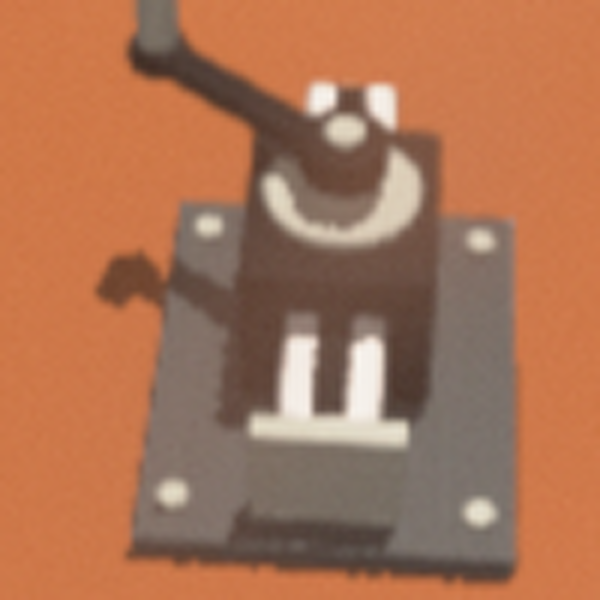

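View pics/top9full.png

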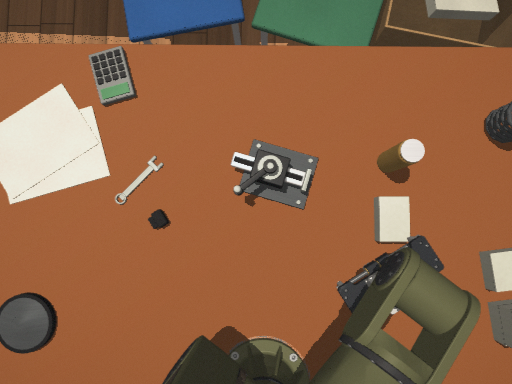

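```bash
python3 - <<'E'
import pickle,numpy as np
from h import *
c=pickle.load(open('top9.pkl','rb'));T=lambda X,Y,z:crop(c,X,Y,z,6.5,205,130)
O=np.array([.581,-.0078]);Y=np.array([.2723,.9622])
k=T(209,383,.158)[:2];b=(T(193,143,.0565)+T(168,230,.0565))[:2]/2
print('knob',k,np.linalg.norm(k-O),np.degrees(np.arctan2(*(k-O)[::-1])),'bar end y',(b-O)@Y)
E
```

```text
knob [0.51938393 0.07189179] 0.10073391184185664 127.71046765054086 bar end y 0.10491308369425048
```

Top view: lever at 127.7°, bar end at +104.9 mm in the foot frame, bystanders as in the first picture, and the arm clear of everything. I hand the job in.

```bash
python3 -c "
from cell import r
print(r.job_done())"
```

```text
the job is handed in; nothing more can be done
None
```

The bar is home against the stop, the lever is taken up solid, and the 15 N lean held for over two seconds. I handed the job in at 14.1 s.

- **Bar:** I pushed it in with closed fingers until the force rose sharply to about 37 N. A later picture puts its outer end at +104.9 mm, against a nominal +105, with no gap at the stop.
- **Lever:** I swept it clockwise by its knob. The clamp screw took it up close to the notch, at roughly 127° in the world frame. I then leaned on the knob at right angles with about 15 N (14.6 to 15.6 N measured) for about 2.1 s, and the tool did not creep.
- **Release:** I backed off and left the lever at 127.7°. The arm stands clear with the force reading near zero, and the bystanders look unmoved.

**Not confirmed:**
- **Screw mark:** The lever hides the notch at the end, so I could not see that the screw stayed put. I judge that it held because the force never came near 22 N and the hold was steady.
- **Stiffness:** The tool moved more per newton near the end of the lean than the stated 0.17 mm/N, about 0.6 mm/N. I put this down to give in the fingers, but did not prove it.

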